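Turn the paint carousel to the white-capped pot

ROBOT

A 6-joint arm with a two-finger parallel gripper is mounted at the origin on the work surface; the furniture and walls round the work are solid. World frame = base frame: x ahead of the robot, y to its left, z up, the work surface at z = 0. Lengths are in m, angles in rad, forces in N, time in s.
With the tool pointing down it reaches from about 0.35 to 0.85 m from the base axis. Payload 8.1 kg.
Tool frame: the origin (TCP) lies on the centre line of the jaws, within the pads' length; the fingertips stand 11 mm ahead of it and the grasp point (between the pads) lies 8 mm behind it (tip_reach is the z of the fingertips in the tool frame, in m); z points along the fingers, y is the direction in which the jaws open and shut (so a half turn about z gives the same grasp; the last joint's range is limited). The gripper opens to 93 mm and grips with 3 to 60 N. Pads are 15 mm wide; open, the fingers measure 128 mm over their backs; the gripper's body (75 mm by 188 mm) begins 65 mm behind the grasp point.
Start: joints at [1.122, 0.13, 1.488, -0, 1.523, -0.085], TCP at [0.213, 0.561, 0.23] pointing down, gripper open.
Joint ranges: [-2.96, 2.96], [-0.89, 2.26], [0.02, 2.5], [-1.34, 4.48], [0, 2.73], [-2.66, 2.66]. Speed limits (rad/s): [2.39, 2.39, 2.79, 3.14, 3.14, 3.14].

INTERFACE

Orientations are given as a rotation vector (axis times angle).
In Python, from plant import read_state, read_camera, camera_params, close_job, silhouettes, tip_of, tip_reach gives the robot as it stands.
- The arm moves only by the shell command python3 -m creep 'ROWS' [FORCE]. ROWS is JSON, a list of rows, each a list of 5 numbers: the shift along the tool's x, y, z in m, then the turn about the tool's z in rad, then the closure in counts, from 0 (fully open) to 255 (shut). In form: [[dx, dy, dz, twist, gripper], ...]. A call has 1 to 12 rows; each row shifts and turns the commanded pose from where the row before left it, along the tool's axes as they then stand; what a row does not reach is not made up. A row lasts 1/12 s, in which the tool goes at most 41.7 mm and 7.16 degrees, less where a joint would pass 70% of its speed; a pose out of reach is approached as far as the arm can. A call is refused whole if a number of a shift passes 0.0417 or a number of a turn 0.125, either way. A call with a gripper value outside its range is refused whole. The fingers move at their own pace and stop on an object; FORCE is the grip in N (left out, the last holds). Time passes only in rows, so rows that do not move let the fingers close. It gives the time, the measured TCP pose, the force and the opening at its end, in the units of the state.
- read_state(): the state, without advancing time (a new reading comes with each control period).
- read_camera(name): name is "side" or "top" or "wrist"; returns the picture (420x560x3 uint8, red, green, blue); there is no depth.
- camera_params(name): a dict with "fov_y" (degrees; the focal length in pixels is half the picture's height over the tangent of half this angle, whatever the lens; pixels are square), "cx", "cy" (the principal point, pixels), "k1" (the pictures are not rectified: a ray, as slopes to the right and down, at radius r is drawn at 1 + k1 r^2 times it, then the intrinsics apply), "position" and "rotation" of the camera in the world. Camera axes: x right, y down, z forward; pixel columns grow to the right and rows downward; lengths in m; the calibration is good to about 2 mm. A picture is of the moment at which its call begins: read the wrist's pose just before it. camera_params takes no time and is no camera call; for the wrist camera it gives the pose at the moment of the call.
- close_job(): hands the job in, once; it reports no verdict.
Trained networks look in the newest picture that a camera, given by its name, has taken for a name from the list of things; names that differ only in an ending like _2 or _b are one class to them, and where a whole thing is asked for, a point or a joint stands for the part that bears it (a point fixed in the world has none). Each returns a list of dicts, best first, with "confidence" (0 to 1); they miss things now and then, are a little off and sometimes report something else, mostly with a low value. They report only what shows in the picture. A call takes as long as a camera call. They do not tell look-alikes from the thing itself.
- silhouettes(camera, query): "region" (420x560 bool, what is visible of it) and "pixel" ([column, row] in pixels, amid what is visible of it).
- tip_of(camera, query): "pixel" ([column, row] in pixels: a listed point, or the origin of a listed thing).
The state is a dict: "t": time; "q": joint angles; "dq": joint speeds; "joint_torque": joint torques, N m; "tool_pos": TCP position; "orientation": TCP orientation; "force": force on the tool from outside, world axes, zero at the start; "wrist_torque": the same for the moment, N m; "opening": finger opening in m.
Only numpy, scipy, OpenCV 4.12 (cv2) and the standard library are available. Lean on these libraries where they do the work, as an engineer would, in place of code of your own. Each camera call takes 0.05 s, during which the arm holds its last target.

TASK

With a fingertip, gently push a spoke of the paint carousel round until the white-capped pot stands squarely at the red pointer, and leave the carousel at rest there. Touch only the spokes: do not push on the tray or the pots, do not pick up anything, keep all three pots standing in their wells, and leave the other things on the table alone.

Things in the scene. Friction and masses are not known exactly. Their poses are not given: they have to be found in the camera images.
- white_pot_centre (a point): centre (half-way up) of the paint pot to bring round: white cap, white body with a yellow band, 39 mm across, 50 mm tall, loose, standing in one of the carousel's three wells (6 mm deep, 43 mm wide, 56 mm from the axle). Its underside is 32 mm and its cap top 82 mm above the table
- red_pot_centre (a point): centre of the black-capped pot with a red band, 39 mm across, 46 mm tall, loose in another well
- blue_pot_centre (a point): centre of the black-capped pot with a blue band, 39 mm across, 46 mm tall, loose in the third well
- axle (a point): point on the carousel's upright axle at the height of the spokes' centre line, 125 mm above the table; z up; its x axis points horizontally away from the red pointer. The carousel is a round wooden tray (172 mm across, top 32 mm above the table) that turns on a fixed grey foot. A thin upright column (18 mm) on its middle carries three level spokes; the black hub on top is 30 mm across and ends 137 mm above the table
- station (a point): where the white-capped pot's centre should be: at the well's distance (56 mm) from the axle, straight in line with the red pointer; fixed to the foot
- pointer_tip (a point): tip of the fixed red pointer, 37 mm above the table, 91 mm from the axle, just outside the tray; it points at the axle. Its post stands 112 mm from the axle and ends about 44 mm above the table
- carousel (a joint): turning of the carousel, rad, 0 where it starts, growing anticlockwise seen from above; it turns either way for more than a turn, with a little steady friction (about 0.06 N m, 1 N at a spoke), and stays where it is left. The joint is no guide to which well is at the pointer
- carousel_tray: the wooden tray with its three wells, turning with the spokes; origin on the axle at table height
- carousel_spokes: the black hub with three spokes, turning with the tray; origin on the axle at table height
- spoke_1 (a point): point on the centre line of spoke 1, 68 mm from the axle and 125 mm above the table. The spoke is a bare steel rod 10 mm thick from the hub to a 20 mm orange ball centred 92 mm from the axle; the spokes are 120 degrees apart, each midway between two pots, and 38 mm clear above the cap tops
- spoke_2 (a point): point on the centre line of spoke 2, 68 mm from the axle and 125 mm above the table. The spoke is a bare steel rod 10 mm thick from the hub to a 20 mm orange ball centred 92 mm from the axle; the spokes are 120 degrees apart, each midway between two pots, and 38 mm clear above the cap tops
- spoke_3 (a point): point on the centre line of spoke 3, 68 mm from the axle and 125 mm above the table. The spoke is a bare steel rod 10 mm thick from the hub to a 20 mm orange ball centred 92 mm from the axle; the spokes are 120 degrees apart, each midway between two pots, and 38 mm clear above the cap tops
- medium_bottle: small flat-sided bottle with white cap, 45x58 mm, 96 mm tall; a bystander, loose on the table; origin at its underside, z up
- varnish_cup: clear plastic cup with amber varnish, 71 mm across, 82 mm tall; a bystander, loose on the table; origin at its underside, z up
- tape: roll of masking tape lying flat, 104 mm across, 25 mm high; a bystander, loose on the table; origin at its underside, z up
- side_cutters: blue-handled side cutters lying flat, 72x137x15 mm; a bystander, loose on the table; origin at its underside, z up
- round_file: round file with wooden handle lying flat, 90 mm long, 9 mm thick; a bystander, loose on the table; origin at its underside, z up
- white_pot: the white pot itself, origin at the centre of its underside, z up
- red_pot: the red pot itself, origin at the centre of its underside, z up
- blue_pot: the blue pot itself, origin at the centre of its underside, z up
There are look-alikes about, which are no part of the job. Leave any green look-alike of the blue_pot alone. What is shaped like the red_pot but purple is not meant.

How it is judged:
At the end, for the whole second after the job is handed in: The white-capped pot's centre is within 10 mm (level distance) of the place in line with the red pointer, the carousel is at rest, and all three pots stand upright in their wells (horizontal distance between white_pot_centre and station below 0.01 m and velocity of joint carousel between -0.05 and 0.05 rad/s and angle between each of white_pot_centre, red_pot_centre, blue_pot_centre's own z axis and vertical below 0.12 rad and horizontal distance between white_pot_centre and axle between 0.049 and 0.063 m and height (world z) of white_pot_centre between 0.053 and 0.061 m and horizontal distance between red_pot_centre and axle between 0.049 and 0.063 m and height (world z) of red_pot_centre between 0.051 and 0.059 m and horizontal distance between blue_pot_centre and axle between 0.049 and 0.063 m and height (world z) of blue_pot_centre between 0.051 and 0.059 m); the robot touches nothing.
It fails at once if a pot is lifted out of its well (height (world z) of white_pot_centre above 0.065 m or height (world z) of any of red_pot_centre, blue_pot_centre above 0.063 m).
It fails at once if a pot is tipped (angle between any of white_pot_centre, red_pot_centre, blue_pot_centre's own z axis and vertical above 0.3 rad).
It fails at once if the robot pushes on a pot or on the tray instead of a spoke (contact force between any of the fingers, the arm and white_pot above 0.5 N or contact force between any of the fingers, the arm and red_pot above 0.5 N or contact force between any of the fingers, the arm and blue_pot above 0.5 N or contact force between any of the fingers, the arm and carousel_tray above 0.5 N).
It fails at once if a spoke is pushed harder than 25 N (contact force between the fingers and carousel_spokes above 25 N).
It fails at once if a bystander (bottle, cup, tape, cutters or file) is moved more than 20 mm (distance of any of medium_bottle, varnish_cup, tape, side_cutters, round_file from where it was at the start of the episode above 0.02 m).
It also fails if it takes over 42 s, if anything falls off the work surface, if the arm or the gripper's body presses on something with over 40 N, if the wrist force passes 120 N, or if a joint passes its speed limit or range.

## Working session

There is one attempt and no reset: what is moved stays moved. The work goes in short steps, Python scripts to look and compute and a shell command to move; the robot and the scene stay as the last step left them, time stands still between calls to the robot, and variables do not carry over. Pictures are saved under pics/ and viewed, and the job is handed in when it is done.

```bash
ls; mkdir -p pics
python3 - <<'E'
from plant import *
import cv2, numpy as np
print(read_state())
for c in ["side","top","wrist"]:
    im=read_camera(c); cv2.imwrite(f"pics/{c}0.png",im[:,:,::-1]); p=camera_params(c); print(c,p)
print(tip_reach)
E
```

```text
pics
{'t': 0.0, 'q': array([ 1.12159997e+00,  1.31181989e-01,  1.48930935e+00,  2.28290707e-05,
        1.52300502e+00, -8.54062227e-02]), 'dq': array([ 0.0008821 ,  0.00130992, -0.00099953, -0.00127923, -0.00181572,
        0.00045157]), 'joint_torque': array([-1.35536728e-03, -5.59880698e+01, -4.91736603e+01,  7.62802572e-02,
        3.63083789e-02, -2.41112293e-04]), 'tool_pos': array([0.21321813, 0.5602282 , 0.22855849]), 'orientation': array([-5.68200867e-01, -3.08924694e+00,  2.87419613e-03]), 'force': array([-0.82451797,  0.65756768,  0.72643443]), 'wrist_torque': array([0.03325678, 0.00069886, 0.02164622]), 'opening': 0.0931403666152701}
side {'fov_y': 48.35822493291954, 'cx': 287.2164762095655, 'cy': 218.5069904611909, 'k1': -0.16382848605702016, 'position': array([ 0.42555748, -1.00372306,  0.52639788]), 'rotation': array([-1.95480311, -0.01405746,  0.03630345])}
top {'fov_y': 56.11377116878199, 'cx': 278.02179056804533, 'cy': 206.93897541398394, 'k1': -0.0022075774417539807, 'position': array([0.15253422, 0.04840704, 1.13138786]), 'rotation': array([-2.12188755,  2.0738871 , -0.23794476])}
wrist {'fov_y': 67.74257323032776, 'cx': 282.3170920206948, 'cy': 205.7182226029724, 'k1': -0.07382527963505879, 'position': array([0.14804439, 0.58446471, 0.38388831]), 'rotation': array([2.40888937, 1.66049165, 0.20868229])}
0.011
```

View pics/side0.png

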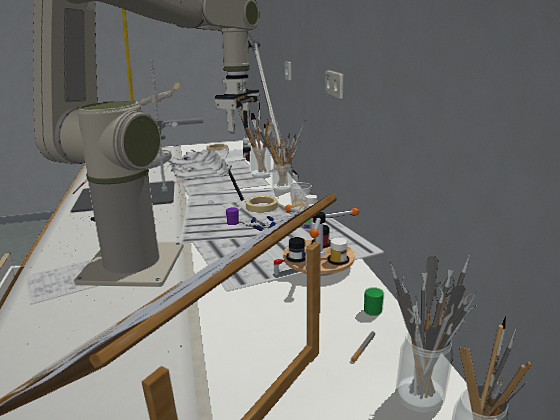

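View pics/top0.png

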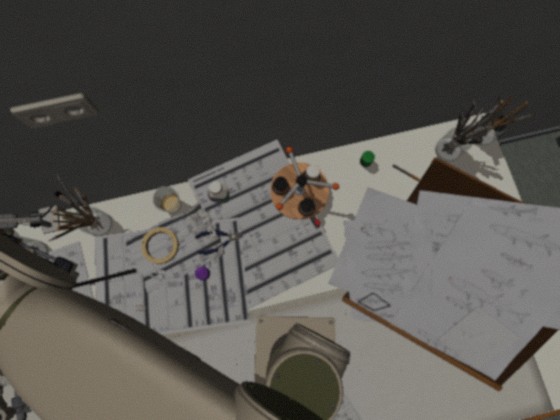

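View pics/wrist0.png

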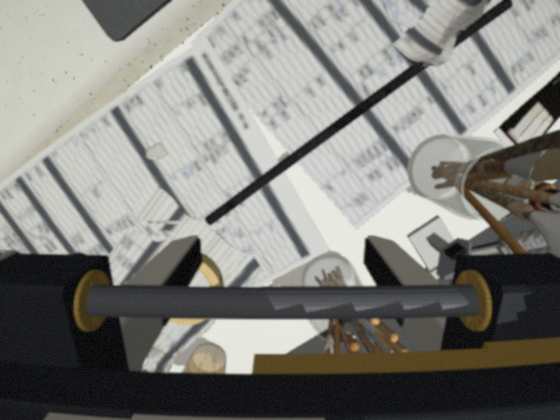

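```bash
cat > h.py <<'E'
import numpy as np, cv2
from plant import *
from scipy.spatial.transform import Rotation as R
def K(p):
    f=210/np.tan(np.radians(p["fov_y"])/2); return f
def ray(p,px):
    f=K(p); d=np.array([[ (px[0]-p["cx"])/f,(px[1]-p["cy"])/f]])
    u=d[0].copy()
    for _ in range(30): u=d[0]/(1+p["k1"]*(u@u))
    return R.from_rotvec(p["rotation"]).apply([u[0],u[1],1.])
def atz(p,px,z):
    r=ray(p,px); o=np.array(p["position"]); return o+r*(z-o[2])/r[2]
def proj(p,X):
    c=R.from_rotvec(p["rotation"]).inv().apply(np.array(X)-p["position"]); u=c[:2]/c[2]; u=u*(1+p["k1"]*(u@u)); return u*K(p)+[p["cx"],p["cy"]]
def crop(im,x0,y0,x1,y1,s,name):
    cv2.imwrite(name,cv2.resize(im[y0:y1,x0:x1,::-1],None,fx=s,fy=s,interpolation=cv2.INTER_CUBIC))
E
python3 - <<'E'
from h import *
im=read_camera("top"); p=camera_params("top")
b=np.clip(im.astype(float)*1.6,0,255).astype(np.uint8)
crop(b,250,135,350,235,6,"pics/t1.png")
for n,z in [("axle",.125),("spoke_1",.125),("white_pot_centre",.057),("red_pot_centre",.055),("blue_pot_centre",.055),("pointer_tip",.037),("station",.057),("medium_bottle",0),("varnish_cup",0),("tape",0),("side_cutters",0),("round_file",0)]:
    for d in tip_of("top",n)[:4]: print(n,d["confidence"],np.round(d["pixel"],1),np.round(atz(p,d["pixel"],z),3))
im=read_camera("side");crop(im,260,190,400,295,5,"pics/s1.png")
p=camera_params("side")
for n,z in [("axle",.125),("spoke_1",.125),("white_pot_centre",.057),("red_pot_centre",.055),("blue_pot_centre",.055),("pointer_tip",.037)]:
    for d in tip_of("side",n)[:4]: print(n,d["confidence"],np.round(d["pixel"],1),np.round(atz(p,d["pixel"],z),3))
E
```

```text
axle 0.18 [407.6 171.3] [ 0.494 -0.29   0.125]
spoke_1 0.95 [282.4 197.8] [0.413 0.044 0.125]
spoke_1 0.94 [328.8 183.5] [ 0.455 -0.078  0.125]
spoke_1 0.84 [289.  157.4] [0.526 0.029 0.125]
white_pot_centre 0.44 [310.  170.4] [ 0.513 -0.033  0.057]
red_pot_centre 0.5 [199.1 269.3] [0.226 0.265 0.055]
red_pot_centre 0.48 [278.5 185.4] [0.467 0.056 0.055]
blue_pot_centre 0.7 [367.6 160.3] [ 0.548 -0.2    0.055]
blue_pot_centre 0.63 [281.8 197.4] [0.432 0.046 0.055]
blue_pot_centre 0.58 [304.5 205.8] [ 0.409 -0.019  0.055]
pointer_tip 0.21 [279.5 182.5] [0.481 0.053 0.037]
station 0.66 [311.3 173.7] [ 0.503 -0.037  0.057]
medium_bottle 0.86 [222.1 194.8] [0.45  0.223 0.   ]
varnish_cup 0.64 [174.1 207.6] [0.408 0.362 0.   ]
tape 0.9 [157.6 245.9] [0.294 0.4   0.   ]
side_cutters 0.88 [223.3 241.4] [0.311 0.212 0.   ]
side_cutters 0.23 [310.7 176.6] [ 0.513 -0.04   0.   ]
round_file 0.51 [405.1 174.4] [ 0.526 -0.324  0.   ]
axle 0.71 [294.7 247. ] [ 0.41  -0.162  0.125]
spoke_1 0.94 [318.8 228.3] [ 0.461 -0.069  0.125]
spoke_1 0.93 [342.4 211.7] [0.521 0.03  0.125]
spoke_1 0.86 [297.3 207.9] [0.414 0.058 0.125]
white_pot_centre 0.92 [339.7 250.7] [ 0.511 -0.041  0.057]
white_pot_centre 0.62 [315.4 264.3] [ 0.453 -0.107  0.057]
red_pot_centre 0.49 [231.9 217. ] [0.233 0.177 0.055]
red_pot_centre 0.45 [344.3 213.9] [0.541 0.193 0.055]
red_pot_centre 0.42 [320.5 235.4] [0.47  0.05  0.055]
blue_pot_centre 0.63 [296.1 250. ] [ 0.411 -0.032  0.055]
pointer_tip 0.5 [282.4 258.4] [ 0.379 -0.039  0.037]
```

View pics/t1.png

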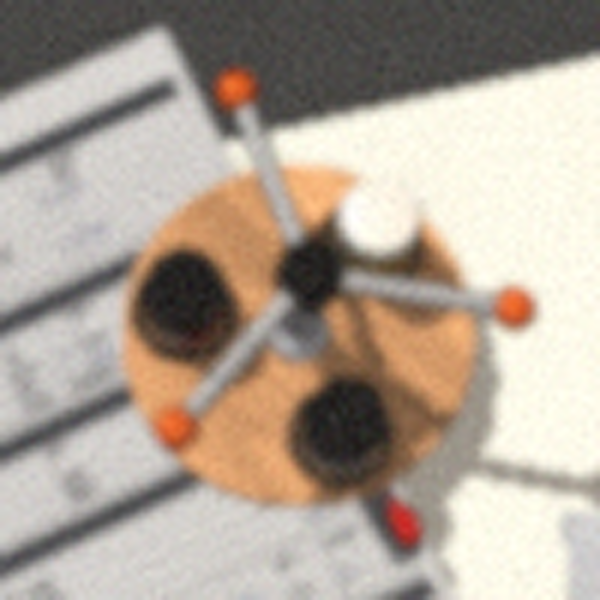

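View pics/s1.png

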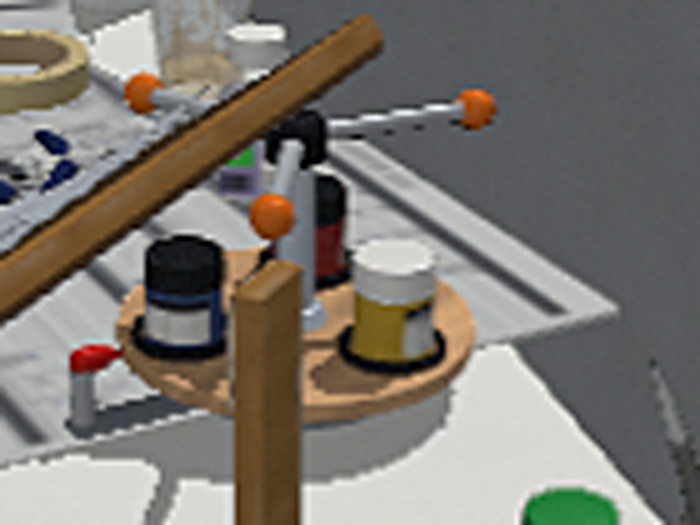

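The top view shows the carousel at about (302,180), with the white cap at (313,172), the black caps at (280,185) and (307,207), and the red pointer at (317,222) beside the blue pot. The green pot at (367,159) and the purple one at (200,271) stand off the carousel and are look-alikes. Next I'll measure the balls, the axle and the pointer by colour.

```bash
cat > meas.py <<'E'
from h import *
def blobs(im,cam,box):
    hsv=cv2.cvtColor(im,cv2.COLOR_RGB2HSV); x0,y0,x1,y1=box
    out={}
    for nm,lo,hi in [("orange",(6,200,110),(13,255,255)),("red",(174,150,90),(180,255,255)),("red",(0,150,90),(4,255,255))]:
        m=cv2.inRange(hsv,lo,hi); k=np.zeros_like(m); k[y0:y1,x0:x1]=m[y0:y1,x0:x1]
        n,l,s,c=cv2.connectedComponentsWithStats(k)
        for i in range(1,n):
            if s[i,4]>=6: out.setdefault(nm,[]).append((s[i,4],c[i]))
    return out
if __name__=="__main__":
    for cam,box in [("top",(250,135,350,235)),("side",(260,190,400,295))]:
        im=read_camera(cam);p=camera_params(cam)
        for k,v in blobs(im,cam,box).items():
            for a,c in v: print(cam,k,a,np.round(c,1),np.round(atz(p,c,.125 if k=="orange" else .040),4))
E
python3 meas.py
```

```text
top orange 12 [288.8 149.3] [0.5491 0.0294 0.125 ]
top orange 7 [335.3 186. ] [ 0.4484 -0.0956  0.125 ]
top orange 7 [278.7 206.1] [0.39   0.0533 0.125 ]
top red 19 [316.8 221.6] [ 0.3678 -0.0548  0.04  ]
side orange 29 [287.4 207.8] [0.3897 0.0591 0.125 ]
side orange 35 [354.9 210.9] [0.5508 0.0343 0.125 ]
side orange 53 [313.6 232.6] [ 0.4494 -0.0915  0.125 ]
side red 39 [278.  261.2] [ 0.3698 -0.0583  0.04  ]
```

Run:
```python
from h import *
p=camera_params("top")
for n,px,z in [("jarL base-ish",(97,224),.05),("brush tips",(72,185),.2),("jar2",(35,235),.1),("file",(395,170),0),("board corner",(437,163),.1)]:
    print(n,px,np.round(atz(p,px,z),3))
s=camera_params("side")
print(np.round(atz(s,(262,170),0),3),np.round(atz(s,(285,188),0),3))
w=camera_params("wrist")
for px in [(325,275),(445,170),(205,360),(385,330),(560,200)]: print(px,np.round(atz(w,px,.08),3),np.round(atz(w,px,.2),3))
im=read_camera("side");crop(im,170,0,350,235,4,"pics/s2.png" )
im=im[70:220,190:350];cv2.imwrite("pics/s2.png",cv2.resize(im[:,:,::-1],None,fx=5,fy=4))
im=read_camera("top");b=np.clip(im.astype(float)*1.6,0,255).astype(np.uint8);crop(b,0,130,190,300,4,"pics/t2.png")
for q in [[.213,.56,.23],[.25,.45,.3],[.4,.23,.3]]: print(proj(p,q),proj(s,q))
```

```text
jarL base-ish (97, 224) [0.345 0.56  0.05 ]
brush tips (72, 185) [0.414 0.563 0.2  ]
jar2 (35, 235) [0.303 0.697 0.1  ]
file (395, 170) [ 0.539 -0.294  0.   ]
board corner (437, 163) [ 0.528 -0.381  0.1  ]
[0.263 0.828 0.   ] [0.364 0.591 0.   ]
(325, 275) [0.31  0.572 0.08 ] [0.246 0.577 0.2  ]
(445, 170) [0.245 0.721 0.08 ] [0.207 0.668 0.2  ]
(205, 360) [0.365 0.404 0.08 ] [0.28  0.475 0.2  ]
(385, 330) [0.401 0.614 0.08 ] [0.301 0.603 0.2  ]
(560, 200) [0.322 0.837 0.08 ] [0.253 0.738 0.2  ]
[ 54.08558944 266.38053562] [238.52153895 126.74326806]
[ 90.07055935 247.32645408] [244.77123622 110.98500642]
[198.593171   181.68221443] [291.81134939 123.06963021]
```

View pics/s2.png

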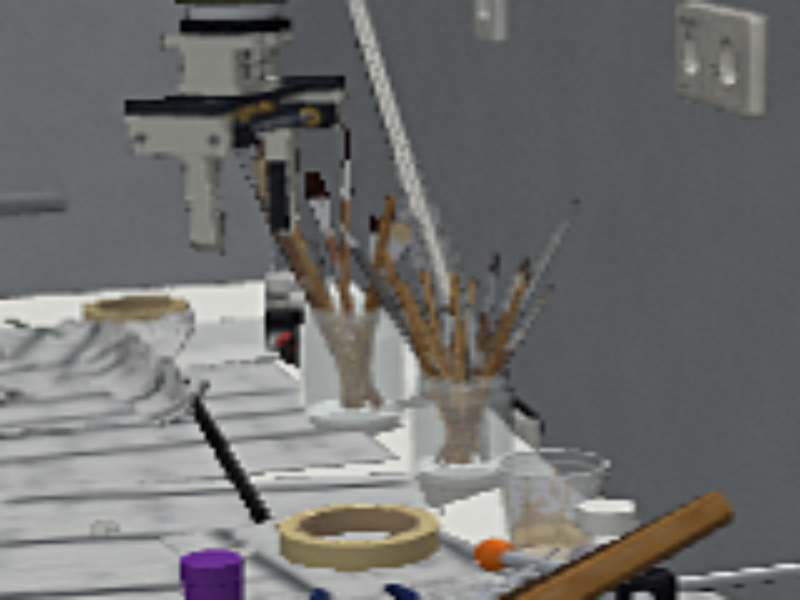

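View pics/t2.png

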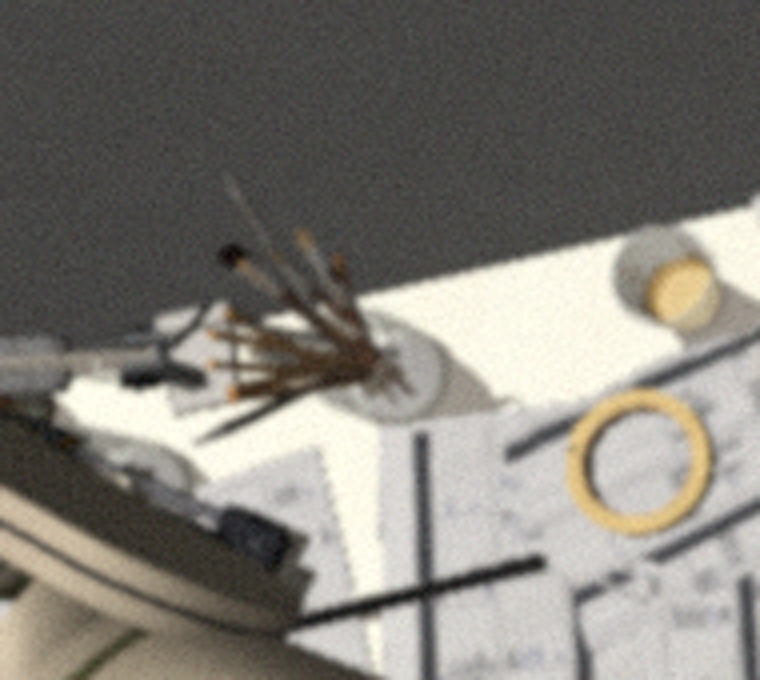

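```bash
python3 -m creep '[[0,0,-0.012,0.119,255],[0,0,-0.012,0.119,255],[0,0,-0.012,0.119,255],[0,0,-0.012,0.119,255],[0,0,-0.012,0.119,255],[0,0,-0.012,0.119,255],[0,0,-0.012,0.12,255],[0,0,0,0,255]]' 10
cat > goal.py <<'E'
from h import *
import sys
ax=np.array([.463,-.003]);s=read_state();M=R.from_rotvec(s["orientation"]).as_matrix()
th=float(sys.argv[1]);r=float(sys.argv[2]);o=float(sys.argv[3]);z=float(sys.argv[4])
y=np.array([np.cos(th),np.sin(th)]);x=np.array([-y[1],y[0]])
g=np.r_[ax+r*y+o*x,z]; d=g-s["tool_pos"]
print("t",s["t"],"pos",np.round(s["tool_pos"],4),"opening",s["opening"],"F",np.round(s["force"],2),"q",np.round(s["q"],2))
print("goal",np.round(g,4),"tool shift",np.round(M.T@d,4),"x angle",np.degrees(np.arctan2(M[1,0],M[0,0])),"tilt",M[2,2])
E
python3 goal.py 0.372 .058 .0475 .31
```

```text
t: 2.02
tool_pos: [0.214, 0.5617, 0.3168]
orientation: [-1.778, -2.589, -0.007]
force: [-0.6, -0.0, 0.3]
opening: 0.0439
t 2.0167 pos [0.214  0.5617 0.3168] opening 0.04385309206533084 F [-0.57 -0.04  0.32] q [ 1.12  0.11  1.35 -0.    1.67  0.75]
goal [0.4998 0.0623 0.31  ] tool shift [-0.5687  0.0875  0.0053] x angle 111.03455821125185 tilt -0.9999901377478286
```

```bash
python3 -m creep '[[-0.015,0.002,0,0,255],[-0.028,0.0044,0,0,255],[-0.028,0.0044,0,0,255],[-0.028,0.0044,0,0,255],[-0.028,0.0044,0,0,255],[-0.028,0.0044,0,0,255],[-0.028,0.0044,0,0,255],[-0.028,0.0044,0,0,255],[-0.028,0.0044,0,0,255],[-0.028,0.0044,0,0,255],[-0.028,0.0044,0,0,255],[-0.028,0.0044,0,0,255]]'; python3 goal.py 0.372 .058 .0475 .31
```

```text
t: 3.02
tool_pos: [0.3784, 0.277, 0.3129]
orientation: [-1.765, -2.599, 0.001]
force: [0.5, 0.1, 0.5]
opening: 0.0008
t 3.0167 pos [0.3784 0.277  0.3129] opening 0.0008312809403396601 F [0.47 0.12 0.53] q [ 0.52 -0.25  1.7  -0.    1.69  0.14]
goal [0.4998 0.0623 0.31  ] tool shift [-0.2443  0.0336  0.0029] x angle 111.65446379512085 tilt -0.9999999413224505
```

```bash
python3 -m creep '[[-0.028,0.0044,0,0,255],[-0.028,0.0044,0,0,255],[-0.028,0.0044,0,0,255],[-0.028,0.0044,0,0,255],[-0.028,0.0044,0,0,255],[-0.028,0.0044,0,0,255],[-0.028,0.0044,0,0,255],[-0.028,0.0044,0,0,255],[-0.014,0.002,0,0,255],[0,0,0,0,255],[0,0,0,0,255]]'; python3 goal.py 0.372 .058 .0475 .16
python3 - <<'E'
from h import *
im=read_camera("wrist");cv2.imwrite("pics/w1.png",im[:,:,::-1])
im=read_camera("side");crop(im,230,120,400,295,4,"pics/s3.png")
p=camera_params("wrist")
for X in [(.463,-.003,.137),(.5491,.0304,.125),(.449,-.094,.125),(.390,.055,.125),(.3678,-.055,.042)]: print(np.round(proj(p,X)))
E
```

```text
t: 3.93
tool_pos: [0.4994, 0.0698, 0.3128]
orientation: [-1.769, -2.595, 0.001]
force: [-0.7, 0.5, -0.4]
opening: 0.0005
t 3.9333 pos [0.4994 0.0698 0.3128] opening 0.0005250653675276831 F [-0.68  0.54 -0.42] q [ 0.04 -0.15  1.62  0.    1.68 -0.34]
goal [0.4998 0.0623 0.16  ] tool shift [-0.0072 -0.0022  0.1528] x angle 111.44444138996157 tilt -0.9999992073242777
[230. 239.]
[311. 236.]
[197. 296.]
[187. 166.]
[167. 224.]
```

View pics/w1.png

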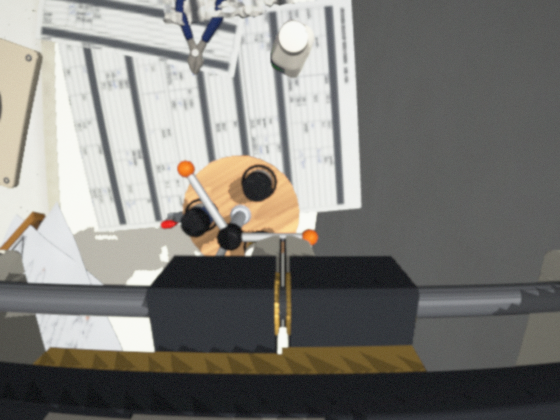

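View pics/s3.png

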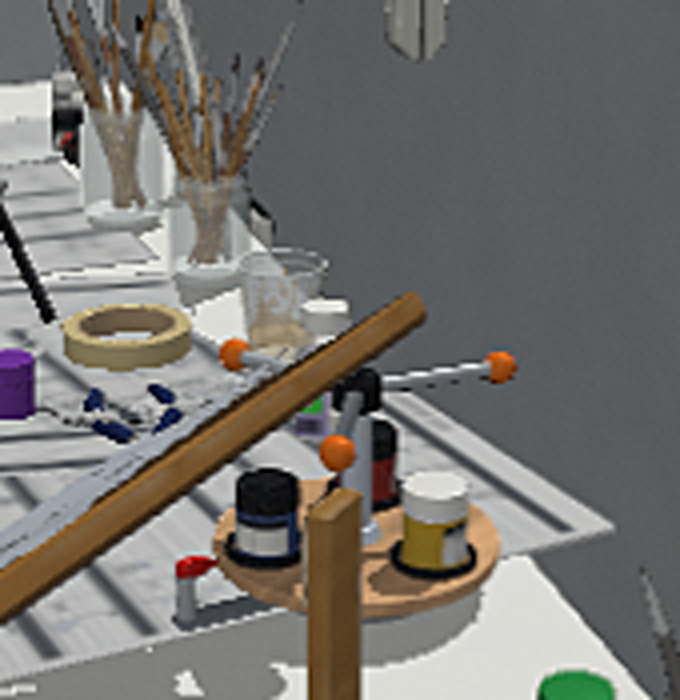

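```bash
python3 -m creep '[[-0.003,-0.001,0.021,0,255],[-0.002,-0.001,0.021,0,255],[-0.002,0,0.021,0,255],[0,0,0.021,0,255],[0,0,0.021,0,255],[0,0,0.021,0,255],[0,0,0.021,0,255],[0,0,0.021,0,255],[0,0,0.015,0,255],[0,0,0.006,0,255],[0,0,0,0,255],[0,0,0,0,255]]'; python3 goal.py 0.372 .058 .0175 .124
python3 - <<'E'
from h import *
im=read_camera("top");b=np.clip(im.astype(float)*1.6,0,255).astype(np.uint8);crop(b,240,125,360,235,5,"pics/t4.png")
im=read_camera("side");crop(im,230,120,400,295,4,"pics/s4.png")
E
python3 meas.py
```

```text
t: 5.03
tool_pos: [0.5002, 0.0637, 0.1252]
orientation: [1.769, 2.596, 0.0]
force: [0.1, 0.3, -0.6]
opening: 0.0004
t 5.0333 pos [0.5002 0.0637 0.1252] opening 0.00039091108820158587 F [ 0.08  0.29 -0.61] q [ 0.02 -0.05  1.87  0.    1.32 -0.35]
goal [0.5107 0.0344 0.124 ] tool shift [-0.0311 -0.0009  0.0012] x angle 111.45701820124307 tilt -0.9999999455434431
top orange 7 [335.3 186. ] [ 0.4484 -0.0956  0.125 ]
side orange 29 [287.4 207.8] [0.3897 0.0591 0.125 ]
side orange 34 [354.8 210.9] [0.5506 0.0343 0.125 ]
side orange 54 [313.6 232.6] [ 0.4495 -0.0918  0.125 ]
side red 39 [278.  261.2] [ 0.3699 -0.0583  0.04  ]
```

View pics/s4.png

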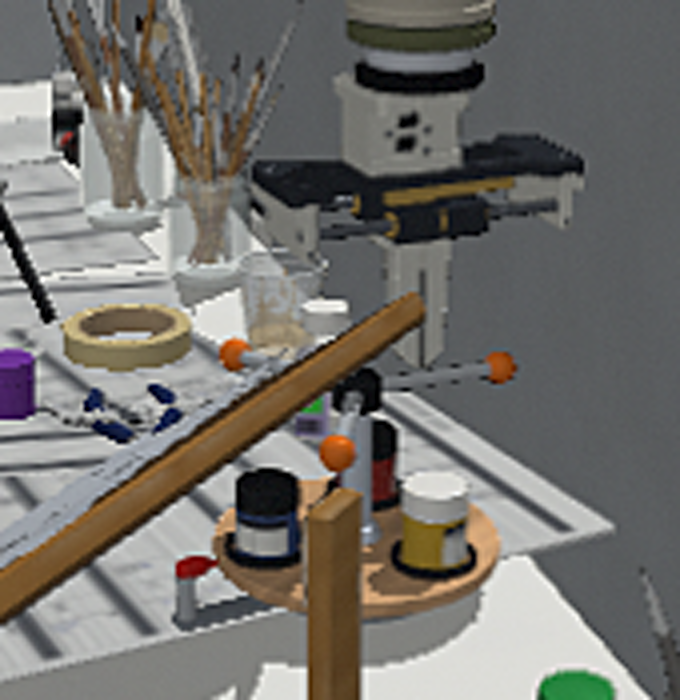

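View pics/t4.png

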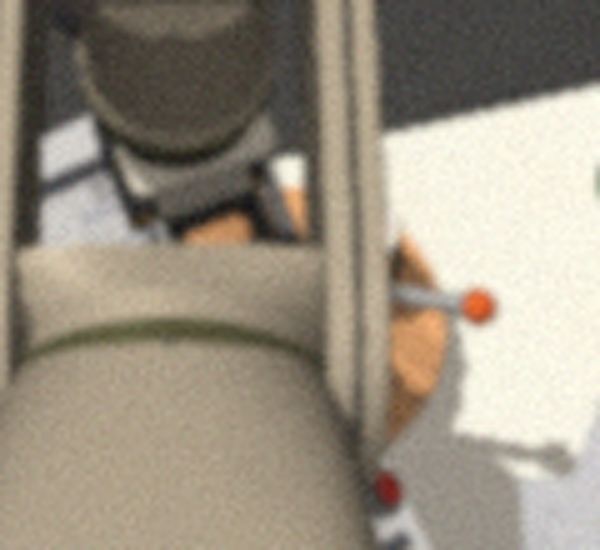

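```bash
python3 -m creep '[[-0.004,0,0.003,0,255],[-0.005,0,0,0,255],[-0.005,0,0,0,255],[-0.005,0,0,0,255],[-0.004,0,0,0,255],[-0.003,0,0,0,255],[-0.003,0,0,0,255],[-0.003,0,0,0,255],[-0.003,0,0,0,255],[-0.002,0,0,0,255],[0,0,0,0,255]]'; python3 goal.py 0.372 .058 .0125 .122
python3 meas.py
```

```text
t: 6.15
tool_pos: [0.5138, 0.0283, 0.1216]
orientation: [1.771, 2.595, 0.0]
force: [-0.6, -0.5, 0.6]
opening: 0.0007
t 6.15 pos [0.5138 0.0283 0.1216] opening 0.000725404089629029 F [-0.6  -0.51  0.61] q [-0.04 -0.02  1.85  0.    1.32 -0.42]
goal [0.5125 0.0297 0.122 ] tool shift [ 0.0018 -0.0007 -0.0004] x angle 111.36139260831868 tilt -0.9999999977523659
side orange 31 [288.4 207.5] [0.3919 0.0607 0.125 ]
side orange 37 [355.4 211.5] [0.5517 0.0305 0.125 ]
side orange 52 [312.4 232.6] [ 0.4468 -0.0915  0.125 ]
side red 37 [277.9 261.3] [ 0.3695 -0.0588  0.04  ]
```

```bash
python3 -m creep '[[-0.0018,0.0003,0,0.03,255],[-0.0029,0.0005,0,0.05,255],[-0.0029,0.0006,0,0.05,255],[-0.0029,0.0005,0,0.05,255],[-0.0029,0.0006,0,0.05,255],[-0.0029,0.0005,0,0.05,255],[-0.0029,0.0006,0,0.05,255],[-0.0029,0.0005,0,0.05,255],[-0.0029,0.0006,0,0.05,255],[-0.0029,0.0005,0,0.05,255],[-0.0029,0.0006,0,0.05,255],[-0.0018,0.0003,0,0.03,255]]'; python3 goal.py -0.228 .058 .0125 .122
python3 meas.py
```

```text
t: 7.25
tool_pos: [0.5236, -0.0026, 0.1217]
orientation: [2.422, 2.001, 0.001]
force: [1.3, 1.4, 0.3]
opening: 0.0005
t 7.25 pos [ 0.5236 -0.0026  0.1217] opening 0.0005108174148309756 F [1.26 1.4  0.3 ] q [-0.1   0.    1.82  0.    1.32  0.09]
goal [ 0.5223 -0.0039  0.122 ] tool shift [-0.0015 -0.001  -0.0003] x angle 79.14008697313058 tilt -0.9999998441659212
side orange 21 [304.4 203.1] [0.4312 0.0907 0.125 ]
side orange 46 [358.9 219.4] [ 0.5542 -0.019   0.125 ]
side orange 9 [293.2 231.9] [ 0.406  -0.0872  0.125 ]
side red 11 [331.7 238.4] [0.499  0.0648 0.04  ]
side red 38 [277.9 261.2] [ 0.3697 -0.0586  0.04  ]
```

```bash
python3 -m creep '[[-0.0018,0.0003,0,0.03,255],[-0.0029,0.0005,0,0.05,255],[-0.0029,0.0006,0,0.05,255],[-0.0029,0.0005,0,0.05,255],[-0.0029,0.0006,0,0.05,255],[-0.0029,0.0005,0,0.05,255],[-0.0029,0.0006,0,0.05,255],[-0.0029,0.0005,0,0.05,255],[-0.0029,0.0006,0,0.05,255],[-0.0029,0.0005,0,0.05,255],[-0.0029,0.0006,0,0.05,255],[-0.0018,0.0003,0,0.03,255]]'; python3 goal.py -0.788 .058 .0125 .122
python3 meas.py
```

```text
t: 8.35
tool_pos: [0.5152, -0.0344, 0.1218]
orientation: [2.879, 1.256, 0.001]
force: [1.6, 0.2, -0.2]
opening: 0.0007
t 8.35 pos [ 0.5152 -0.0344  0.1218] opening 0.000650020819685165 F [ 1.59  0.24 -0.24] q [-0.17 -0.02  1.84  0.    1.32  0.58]
goal [ 0.5128 -0.0353  0.122 ] tool shift [-0.0023 -0.0011 -0.0002] x angle 47.13084803350789 tilt -0.999999845859761
top orange 7 [267.3 172. ] [0.4833 0.0861 0.125 ]
side orange 19 [279.3 219.7] [ 0.3732 -0.0177  0.125 ]
side orange 50 [350.7 227. ] [ 0.5313 -0.0627  0.125 ]
side red 8 [337.8 242.9] [0.5122 0.0378 0.04  ]
side red 37 [277.8 261.2] [ 0.3694 -0.0586  0.04  ]
```

```bash
python3 -m creep '[[-0.0018,0.0003,0,0.03,255],[-0.0029,0.0005,0,0.05,255],[-0.0029,0.0006,0,0.05,255],[-0.0029,0.0005,0,0.05,255],[-0.0029,0.0006,0,0.05,255],[-0.0029,0.0005,0,0.05,255],[-0.0029,0.0006,0,0.05,255],[-0.0029,0.0005,0,0.05,255],[-0.0029,0.0006,0,0.05,255],[-0.0029,0.0005,0,0.05,255],[-0.0029,0.0006,0,0.05,255],[-0.0018,0.0003,0,0.03,255]]'; python3 goal.py -1.348 .058 .0125 .122
python3 meas.py
python3 - <<'E'
from h import *
im=read_camera("side");crop(im,230,120,400,295,4,"pics/s5.png")
E
```

```text
t: 9.45
tool_pos: [0.4913, -0.0568, 0.1218]
orientation: [3.114, 0.412, 0.001]
force: [1.4, -1.1, -0.6]
opening: 0.0005
t 9.45 pos [ 0.4913 -0.0568  0.1218] opening 0.00045735639810104444 F [ 1.44 -1.1  -0.59] q [-0.22 -0.08  1.9  -0.    1.32  1.09]
goal [ 0.488  -0.0568  0.122 ] tool shift [-0.0032 -0.0009 -0.0002] x angle 15.089254497013007 tilt -0.999999712879807
top orange 7 [277.3 156.4] [0.528  0.0603 0.125 ]
side orange 36 [280.4 213. ] [0.3739 0.0246 0.125 ]
side orange 45 [331. 232.] [ 0.4866 -0.0892  0.125 ]
side red 41 [278.3 261.1] [ 0.3704 -0.058   0.04  ]
```

View pics/s5.png

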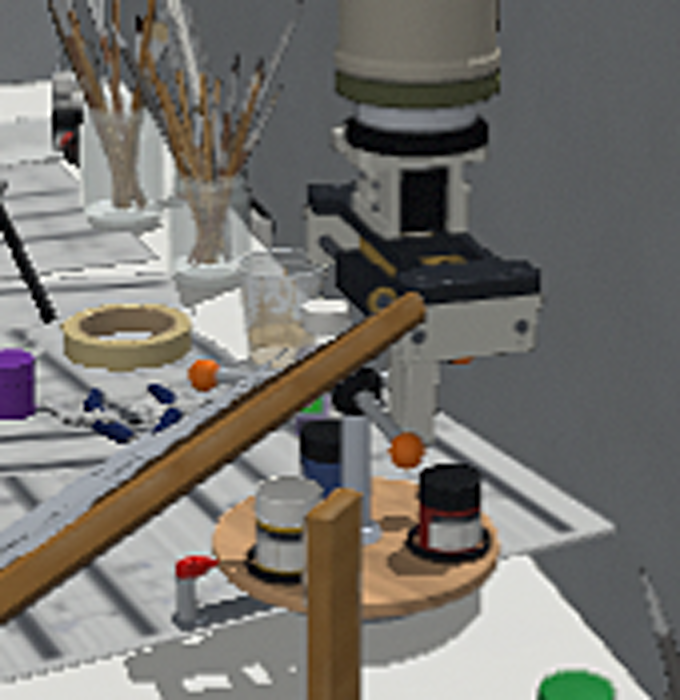

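```bash
python3 -m creep '[[-0.0018,0.0003,0,0.03,255],[-0.0029,0.0005,0,0.05,255],[-0.0029,0.0006,0,0.05,255],[-0.0029,0.0005,0,0.05,255],[-0.0023,0.0004,0,0.04,255],[-0.0012,0.0002,0,0.02,255],[-0.0006,0.0001,0,0.01,255],[0,0,0,0,255],[0,0,0,0,255]]'; python3 goal.py -1.6 .058 .0125 .122
python3 meas.py
python3 - <<'E'
from h import *
im=read_camera("side");crop(im,230,120,400,295,4,"pics/s6.png")
p=camera_params("side")
for d in tip_of("side","white_pot_centre"): print(d["confidence"],d["pixel"],atz(p,d["pixel"],.057))
for d in tip_of("side","pointer_tip"): print(d["confidence"],d["pixel"],atz(p,d["pixel"],.037))
E
```

```text
t: 10.35
tool_pos: [0.4773, -0.0616, 0.1217]
orientation: [3.141, 0.024, 0.0]
force: [1.9, -1.0, 0.8]
opening: 0.0005
t 10.35 pos [ 0.4773 -0.0616  0.1217] opening 0.0005068831438474365 F [ 1.89 -0.97  0.85] q [-0.23 -0.12  1.94  0.    1.32  1.32]
goal [ 0.4738 -0.0613  0.122 ] tool shift [-0.0035 -0.0003 -0.0003] x angle 0.8758483065041615 tilt -0.9999999931113761
top orange 8 [284.2 151.1] [0.5437 0.0418 0.125 ]
side orange 30 [284.1 209.8] [0.382  0.0454 0.125 ]
side orange 32 [351.9 208.8] [0.5451 0.0486 0.125 ]
side orange 53 [320.3 232.8] [ 0.4636 -0.0932  0.125 ]
side red 37 [277.9 261.2] [ 0.3696 -0.0584  0.04  ]
0.81 [299.2, 246.9] [ 0.41792775 -0.01929177  0.057     ]
0.5 [282.1, 258.9] [ 0.37842297 -0.04108809  0.037     ]
```

View pics/s6.png

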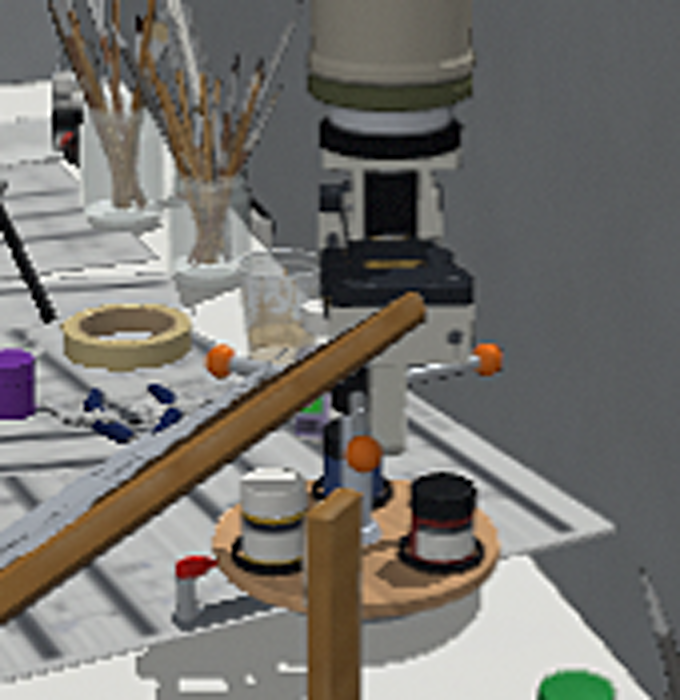

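```bash
python3 -m creep '[[0.006,0,0,0,255],[0.008,0,0,0,255],[0.008,0,0,0,255],[0.006,0,-0.01,0,255],[0,0,-0.025,0,255],[0,0,-0.03,0,255],[0,0,-0.03,0,255],[0,0,-0.03,0,255],[0.02,-0.02,-0.03,0,255],[0.03,-0.03,-0.01,0,255],[0.03,-0.03,0,0,255],[0,0,0,0,255]]'
python3 meas.py
python3 - <<'E'
from h import *
print(read_state()["tool_pos"])
im=read_camera("wrist");cv2.imwrite("pics/w7.png",im[:,:,::-1])
im=read_camera("top");b=np.clip(im.astype(float)*1.6,0,255).astype(np.uint8);crop(b,250,135,350,235,6,"pics/t7.png")
E
```

```text
t: 11.6
tool_pos: [0.5861, 0.0227, 0.2851]
orientation: [-3.139, -0.027, -0.001]
force: [-0.4, 0.2, -1.1]
opening: 0.0005
side orange 29 [284.  209.7] [0.3818 0.0459 0.125 ]
side orange 33 [351.9 208.9] [0.545  0.0478 0.125 ]
side orange 53 [320.2 232.8] [ 0.4635 -0.0929  0.125 ]
side red 39 [278.  261.2] [ 0.3698 -0.0583  0.04  ]
[0.58299711 0.01924098 0.28473211]
```

View pics/w7.png

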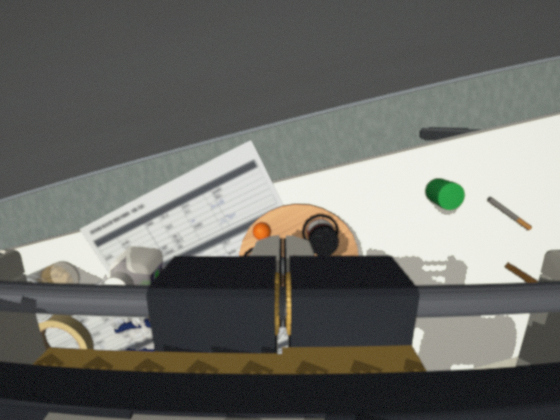

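View pics/t7.png

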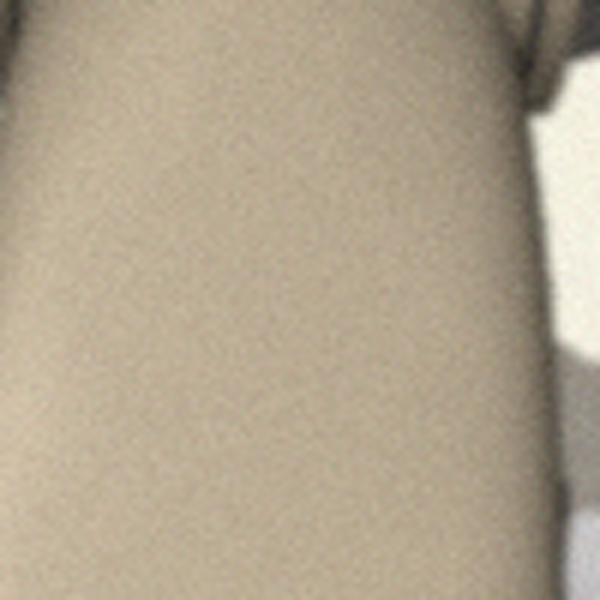

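The arm blocks the top view at the carousel, and the wrist view catches only its far side. I'll move left to clear both.

```bash
python3 -m creep '[[-0.005,-0.02,0,0,255],[-0.008,-0.03,0,0,255],[-0.008,-0.03,0,0,255],[-0.008,-0.03,0,0,255],[-0.008,-0.03,0,0,255],[-0.008,-0.03,0,0,255],[-0.008,-0.03,0,0,255],[-0.008,-0.03,0,0,255],[-0.008,-0.03,0,0,255],[-0.008,-0.03,0,0,255],[-0.005,-0.02,0,0,255],[0,0,0,0,255]]'
python3 meas.py
python3 - <<'E'
from h import *
im=read_camera("top");b=np.clip(im.astype(float)*1.6,0,255).astype(np.uint8);crop(b,250,135,350,235,6,"pics/t8.png")
p=camera_params("top")
for n,z in [("white_pot_centre",.057),("pointer_tip",.037),("station",.057),("axle",.125)]:
    for d in tip_of("top",n)[:2]: print(n,d["confidence"],np.round(d["pixel"],1),np.round(atz(p,d["pixel"],z),3))
for X,n in [((.463,-.003,.137),'hub'),((.463,-.003,.0),'foot')]: print(n,(proj(p,X)-[250,135])*6)
E
```

```text
t: 12.8
tool_pos: [0.4945, 0.329, 0.2865]
orientation: [-3.14, -0.025, -0.0]
force: [0.7, 0.1, -0.1]
opening: 0.0008
top orange 9 [284.7 151.3] [0.5431 0.0406 0.125 ]
top orange 6 [335.7 181.2] [ 0.4618 -0.0968  0.125 ]
top orange 9 [283.1 209.6] [0.3811 0.0416 0.125 ]
top red 19 [316.8 221.6] [ 0.3678 -0.0548  0.04  ]
side orange 29 [284.1 209.7] [0.3819 0.0462 0.125 ]
side orange 32 [351.9 208.8] [0.5451 0.0486 0.125 ]
side orange 54 [320.4 232.8] [ 0.4639 -0.0929  0.125 ]
side red 39 [278.  261.2] [ 0.3698 -0.0583  0.04  ]
white_pot_centre 0.77 [310.6 201.7] [ 0.421 -0.036  0.057]
white_pot_centre 0.18 [280.8 186.6] [0.463 0.049 0.057]
pointer_tip 0.53 [311.1 216.4] [ 0.383 -0.039  0.037]
hub [304.21166847 261.75028685]
foot [289.06977735 344.01739627]
```

View pics/t8.png

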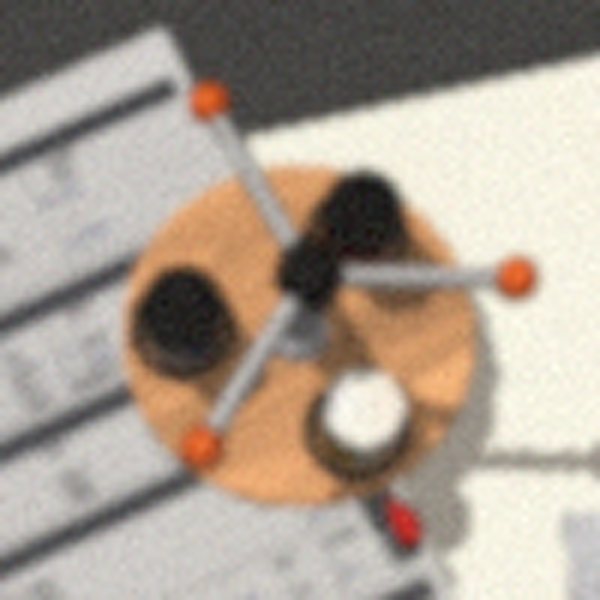

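The top view shows the white cap at (311,203) in line between the axle and the red pointer at (317,222). All three pots stand in their wells. I'll make one last alignment check on the cap itself, then hand in.

Run:
```python
from h import *
im=read_camera("top");p=camera_params("top")
h=cv2.cvtColor(im,cv2.COLOR_RGB2HSV);m=np.zeros((420,560),np.uint8)
m[193:213,300:322]=cv2.inRange(h,(0,0,125),(180,45,255))[193:213,300:322]
n,l,s,c=cv2.connectedComponentsWithStats(m);i=1+np.argmax(s[1:,4]);print(s[i],c[i])
w=atz(p,c[i],.080)[:2];a=np.array([.462,-.0049]);ptr=atz(p,(316.8,221.6),.037)[:2]
u=(ptr-a)/np.linalg.norm(ptr-a)
print("cap",w,"r",np.linalg.norm(w-a),"angle err deg",np.degrees(np.arctan2(*(w-a)[::-1])-np.arctan2(*u[::-1])),"dist to station",np.linalg.norm(w-a-.056*u))
for nme in ["medium_bottle","varnish_cup","tape","side_cutters","round_file"]:
    for d in tip_of("top",nme)[:1]: print(nme,np.round(d["pixel"],1))
```

```text
[305 197  12  12 111] [310.6036036  202.69369369]
cap [ 0.41234491 -0.03382355] r 0.05746476653527405 angle err deg 2.11467560029052 dist to station 0.0025551229904242924
medium_bottle [218.4 195. ]
side_cutters [220.4 241.6]
round_file [406.5 170.9]
```

```bash
python3 -c "
from plant import *
close_job()"
```

```text
the job is handed in; nothing more can be done
```

I pushed one spoke with the closed fingertips about 111° clockwise, and the white-capped pot now stands at the red pointer. The fingers are withdrawn and the job is handed in at about 13 s, well within the 42 s limit.

- **Alignment:** the last top-view check put the white cap 57.5 mm from the axle and about 2.6 mm (2°) from the station, against the 10 mm allowed. The side camera, using the spoke balls, gives about the same angle, to within 2°.
- **At rest:** the spoke-ball positions did not change between the two sets of pictures taken after I let go.
- **Force:** the wrist force readings, taken after each move, stayed around 2 N.
- **Pots:** all three still stand in their wells in the final top picture.

**Doubtful checks:**
- **Network points:** its pointer tip and white-pot centre were a few degrees off the colour measurements, so I relied on colour and geometry. The two cameras also differ by about 5 mm on where the axle is.
- **Bystanders:** in the last check the tape and cup were not detected, probably hidden by the arm. The bottle, cutters and file came out within about 4 pixels of before. I put that down to detection noise, as the fingertips only came down low beside the carousel.

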